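# Clamp the night lamp into its charging dock

### The job

Put the night lamp in its charging dock, tail first and standing flat between the side rails, and slide it gently along until its tail is fully home against the end stop. Let go of it, then push the toggle clamp's handle over, past its dead point, until it snaps down and the pad holds the lamp's tail; go easy on the handle, leave off once it is down, and leave the cup, toy and jar alone.

Things in the scene. Friction and masses are not known exactly. Their poses are not given: they have to be found in the camera images.
- lamp: Loose white plastic night lamp, 0.25 to 0.5 kg. Origin: underside, on the body's axis; z up. Foot: plate 118 long (x -43 to +75), 70 wide, 12 thick; its long bare part to +x is the tail, clamped on its top face. Body: upright cylinder 48 in diameter, z 12 to 90, grasped at z 50 to 80; on top a grey ribbed knob 26 in diameter to z 102. Starts standing on the nightstand.
- dock: White dock fixed on the nightstand. Origin: underside, below the lamp's origin when home (give or take the stop's setting); x: the way the lamp slides home (lamp's x the same way); z up. Floor plate 10 thick, x -95 to 180, 104 wide. Rails 10 high above it, inner faces y = +-39 for x -50 to 75, flaring wider to x -94. Lower the lamp at x about -45, clear of the raised pad, then slide.
- stop: End stop on the dock's floor: grey rigid plate 60 wide, top at z = 26; frame same as the dock's. Its face to the lamp is at x = 75, but the plate is screwed down up to 4 either way from that, which this pose does not show: feel for it. The lamp's tail end must come up to it (within 1.5). 3 to 8 N is plenty, over 20 N too much.
- pin (a joint): Small brass charging contact in the middle of the end stop's face, 8 in diameter, standing 6 proud of it, on a soft spring (0.4 N when pressed flush). Value in m: 0 untouched, 0.006 pressed flush with the stop's face by the lamp's tail. It tells nothing before it is touched.
- clamp: Steel toggle clamp behind the stop; frame same as the dock's. Bracket x 95 to 170, 44 wide, to z = 88. Its head (bar, pad, handle) is set up to 2.5 higher or lower than given here, which this pose does not show. A bar hinged at x 120, z 38 carries a round rubber pad, 18 wide, on a 6.5 N/mm spring, landing at x 57. Handle open: pad 18 to 35 above the tail. Only the handle can lock it.
- handle (a joint): Handle angle: 0 open, 1.07 down on its firm stop. Hinge along dock y at dock x 108, z 78 (+-2.5, see clamp). Handle points to dock +x, (1.13 - value) rad above level, and swings away from the lamp and down. On the lamp, resistance starts at 0.5 to 0.65, peaks near 0.75 (3 to 12 N at the grip), ends at the dead point 1.0, then it snaps to 1.07; left earlier it springs back. Over 25 N on it is too much.
- grip_zone (a point): Point in space near the open handle, fixed in the clamp's frame at x 146, z 160. The handle has a black rubber grip, 45 to 115 from its hinge, 22 wide, 14 thick (faces 7 either side of the hinge line). The face to push looks up and towards the lamp when open, and straight up when down.
- cup: Stainless steel sippy cup, 70 in diameter, 108 high, loose; leave alone. Origin under its centre.
- toy: Wooden stacking ring toy, 84 in diameter, 80 high, loose; leave alone. Origin under its centre.
- jar: Closed cream jar, 62 in diameter, 48 high, loose; leave alone. Origin under its centre.
Mind the look-alikes: they are no part of the job. What is shaped like the lamp but green or orange is not meant.

How it is judged:
By the outcome, as a careful person would: the job done as asked, in the order asked, and still so for the second after the job is handed in, with the robot touching nothing.
It also fails if it takes over 62 s, if anything falls off the work surface, if the arm or the gripper's body presses on something with over 40 N, if the wrist force passes 120 N, or if a joint passes its speed limit or range.

### The arm

A 6-joint arm with a two-finger parallel gripper is mounted at the origin on the work surface. World frame = base frame: x ahead of the robot, y to its left, z up, the work surface at z = 0. Lengths are in mm, angles in degrees, forces in N, time in s.
With the tool pointing down it reaches from about 300 to 850 mm from the base axis. Payload 4.2 kg.
Tool frame: the origin (TCP) lies between the finger pads; the fingertips stand 11 mm ahead of it and the grasp point (between the pads) lies 8 mm behind it (env.tips_ahead is the distance from the TCP to the fingertips, in mm); z points along the fingers, y is the line along which they close (so a half turn about z gives the same grasp; the last joint's range is limited). The gripper opens to 91 mm and grips with 3 to 60 N. Pads are 32 mm wide; open, the fingers measure 118 mm over their backs; the gripper's body (76 mm by 178 mm) begins 60 mm behind the grasp point.
Start: joints at [-1.146, 18.312, 89.639, -0, 72.044, -1.146], TCP at [575.015, 0, 224.976] pointing down, gripper open.
Joint ranges: [-177.97, 177.97], [-48.28, 115.42], [12.27, 149.76], [-77.06, 257.06], [2.81, 150.46], [-146.56, 146.56]. Speed limits (degrees/s): [147.25, 147.25, 180, 180, 180, 180].

### API

Orientations are given as [roll, pitch, yaw] about the fixed x, y, z axes, in that order (R = Rz(yaw) Ry(pitch) Rx(roll)).
In Python, from workcell import env, cams gives the robot as it stands.
- The arm moves only by the tool step_arm, never from a script. Its arguments are lists of equal length, an entry for each row: "linear": the shift along the tool's x, y, z in units of 30 cm (1.0 is 30 cm), a list of three; "turn": the turn about the tool's z in units of 360 degrees (1.0 is 360 degrees). In form: {"linear": [[tx, ty, tz], ...], "turn": [turn, ...]}. A call has 1 to 20 rows; each row is the pose to reach, as a shift and turn from the pose commanded when the call began, along the tool's axes at that moment, turning the shorter way round; what a row does not reach only later rows make up. A row lasts 1/8 s, in which the tool goes at most 62.5 mm and 10.7 degrees, less where a joint would pass 70% of its speed; a pose out of reach is approached as far as the arm can. A call with a number of a shift or a turn outside -1 to 1 is refused whole. A call with a gripper value outside its range is refused whole. "fingers" is the closure, from -1 (fully open) to 1 (shut), so that 0 is half open, set as the call begins (left out, the last holds). The fingers move at their own pace and stop on an object; "force" is the grip in N (left out, the last holds). Time passes only in rows, so rows that repeat a pose let the fingers close. It gives the time, the measured TCP pose, the force, the opening and the grip force at its end, in the units of the state.
- env.state(): the state, without advancing time (a new reading comes with each control period).
- cams.grab_frame(name): name is "scene" or "side" or "wrist"; returns a dict with "color" (480x640x3 uint8, blue, green, red), "fx", "fy", "cx", "cy" (pixels), "extrinsics" (4x4, takes a point from camera to world coordinates); the wrist camera has in their place "tool_from_camera" (4x4, takes a point from camera to tool coordinates, whose origin is the TCP and whose axes are the flange's). Camera axes: x right, y down, z forward; pixel columns grow to the right and rows downward; lengths in mm; the calibration is good to about 2 mm. A picture is of the moment at which its call begins: read the wrist's pose just before it. There is no depth.
- env.job_done(): hands the job in; it is judged then, once.
The state is a dict: "time_s": time; "qpos": joint angles; "qvel": joint speeds; "effort": joint torques, N m; "ee_pos": TCP position; "ee_rot": TCP orientation; "force": force on the tool from outside, world axes, zero at the start; "torque": the same for the moment, N m; "gripper_width": finger opening in mm; "gripper_force": force on a finger pad.
Only numpy, scipy, OpenCV 4.12 (cv2) and the standard library are available. Lean on these libraries where they do the work, as an engineer would, in place of code of your own. Each camera call takes 0.05 s, during which the arm holds its last target. There are 200 camera calls.

## Working session

There is one attempt and no reset: what is moved stays moved. The work goes in short steps, Python scripts to look and compute and a tool call to move; the robot and the scene stay as the last step left them, time stands still between calls to the robot, and variables do not carry over. Pictures are saved under pics/ and viewed, at most 10 in all, crops included, and the job is handed in when it is done.

Besides the shell and the picture viewer there is one more tool, called as name(argument=value, ...), one argument or row to a line, values as JSON. step_arm: Moves the arm, as the interface text tells. Its arguments: {"type":"object","properties":{"linear":{"type":"array"},"turn":{"type":"array"},"fingers":{"type":"number"},"force":{"type":"number"}},"required":["linear","turn"]}

```bash
mkdir -p pics; ls
python3 - <<'E'
from workcell import env,cams
import cv2,numpy as np,pickle
s=env.state();print(s)
ims={}
for n in("scene","side","wrist"):
    f=cams.grab_frame(n);ims[n]=f;cv2.imwrite(f"pics/{n}0.png",f["color"])
    print(n,f["fx"],f["fy"],f["cx"],f["cy"],np.round(f.get("extrinsics",f.get("tool_from_camera")),3).tolist())
pickle.dump(ims,open("f0.pkl","wb"))
E
```

```text
pics
{'time_s': 0.0, 'qpos': array([-1.14566761e+00,  1.83501569e+01,  8.97065886e+01,  5.09776025e-04,
        7.20448789e+01, -1.14707216e+00]), 'qvel': array([ 0.10060071, -0.05850899,  0.01063919,  0.07593435, -0.06574066,
        0.119972  ]), 'effort': array([-5.01459035e-04, -4.12465632e+01, -2.31973493e+01,  7.28826877e-02,
        4.58198413e-02, -1.41870069e-04]), 'ee_pos': array([5.74503636e+02, 1.59303416e-02, 2.24133920e+02]), 'ee_rot': array([-1.79898406e+02, -2.51897462e-03,  9.00012447e+01]), 'force': array([-0.01232728,  0.31782764,  0.75151122]), 'torque': array([0.04190388, 0.02716047, 0.04043885]), 'gripper_force': 0.0, 'gripper_width': 91.20632395124272}
scene 585.8470862744267 585.8470862744267 315.75972574702786 242.12428190840689 [[-0.375, 0.661, -0.65, 1425.509], [0.927, 0.264, -0.266, 270.297], [-0.004, -0.702, -0.712, 1085.229], [0.0, 0.0, 0.0, 1.0]]
side 508.3374024699807 508.3374024699807 317.99859289936626 237.8446156773717 [[-0.993, -0.088, 0.077, 448.794], [-0.115, 0.618, -0.778, 734.152], [0.021, -0.781, -0.624, 786.448], [0.0, 0.0, 0.0, 1.0]]
wrist 395.512734948637 395.512734948637 321.39786909976164 242.65466308915197 [[0.001, -0.967, -0.254, 72.044], [1.0, 0.0, 0.001, 1.804], [-0.001, -0.254, 0.967, -159.29], [0.0, 0.0, 0.0, 1.0]]
```

View pics/scene0.png

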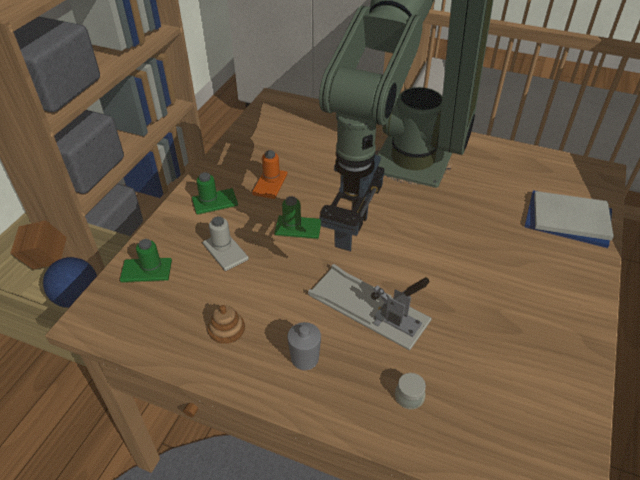

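View pics/side0.png

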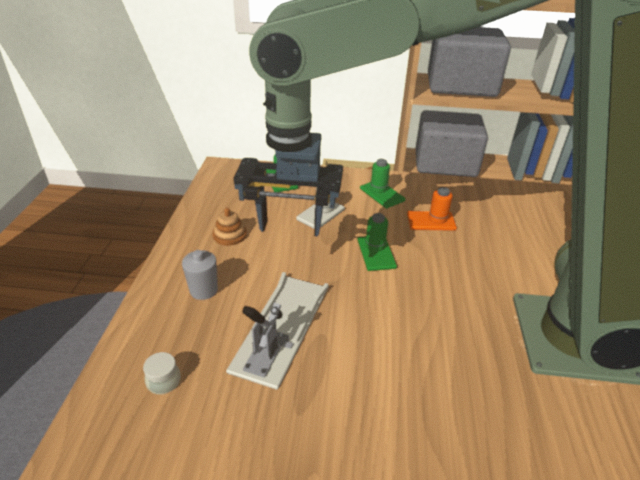

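Scene view: the white lamp is at (220,235), with its tail towards (236,265). The dock runs from (325,280) to (420,332), and the clamp handle is at (417,287). Things that could be taken for the lamp are green at (207,190), (148,260) and (292,215), and orange at (270,175). I choose the white one at (220,235) and will check it in a close crop.

Run:
```python
import pickle,cv2,numpy as np
f=pickle.load(open("f0.pkl","rb"))
a=f["scene"]["color"]
A=cv2.resize(a[260:350,300:440],None,fx=5,fy=5,interpolation=cv2.INTER_CUBIC) #700x450
cv2.imwrite("pics/c1.png",A)
B=cv2.resize(a[205:275,190:260],None,fx=5.5,fy=5.5,interpolation=cv2.INTER_CUBIC)
b=f["side"]["color"]
C=cv2.resize(b[265:390,220:335],(414,450),interpolation=cv2.INTER_CUBIC)
B=cv2.copyMakeBorder(B,0,450-B.shape[0],0,0,cv2.BORDER_CONSTANT)
cv2.imwrite("pics/c2.png",np.hstack([B,C]));print(np.hstack([B,C]).shape,B.shape)
```

```text
(450, 799, 3) (450, 385, 3)
```

View pics/c1.png

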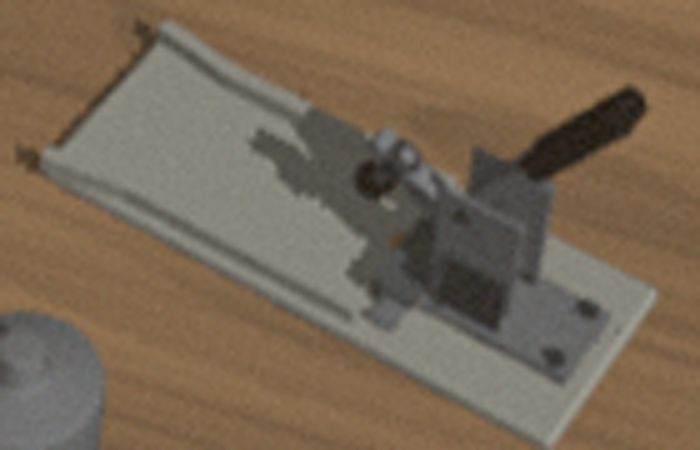

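View pics/c2.png

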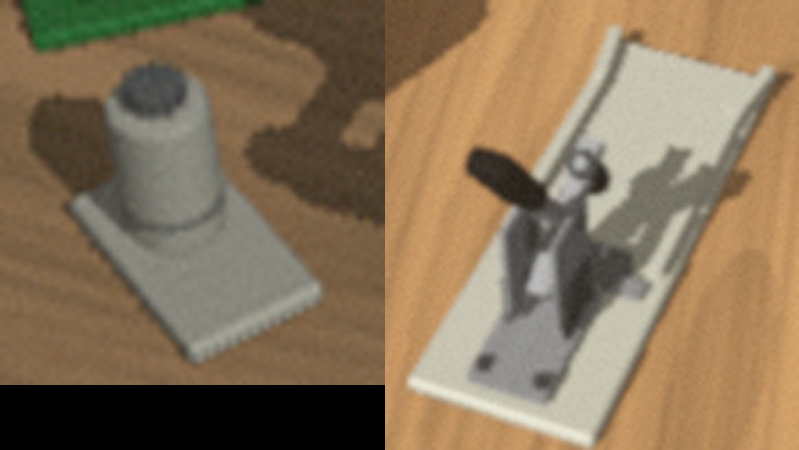

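The crop confirms the white lamp with the grey knob: foot corners at crop (197,350), (320,288) and (73,203), knob at (154,78). The dock and clamp are clear in both crops. Next I work out the poses.

```bash
cat > h.py <<'E'
import numpy as np
def ray(f,uv,T=None):
    T=f["extrinsics"] if T is None else T
    d=T[:3,:3]@np.array([(uv[0]-f["cx"])/f["fx"],(uv[1]-f["cy"])/f["fy"],1.]);return T[:3,3],d
def onz(f,uv,z,T=None):
    o,d=ray(f,uv,T);return (o+d*(z-o[2])/d[2])[:2]
def proj(f,P,T=None):
    T=f["extrinsics"] if T is None else T
    p=(np.asarray(P)-T[:3,3])@T[:3,:3];return np.c_[f["fx"]*p[:,0]/p[:,2]+f["cx"],f["fy"]*p[:,1]/p[:,2]+f["cy"]]
E
python3 - <<'E'
import pickle,numpy as np
from h import *
from scipy.optimize import least_squares
F=pickle.load(open("f0.pkl","rb"));s,d=F["scene"],F["side"]
def T2(p,P):
    c,q=np.cos(p[2]),np.sin(p[2]);P=np.asarray(P,float);return np.c_[p[0]+c*P[:,0]-q*P[:,1],p[1]+q*P[:,0]+c*P[:,1],P[:,2]]
a=onz(s,(409.8,348.2),10);b=onz(s,(431,318.6),10);c=onz(s,(332.6,265),20);e=onz(s,(308.4,291.6),20)
print(a,b,c,e,np.linalg.norm(a-b),np.linalg.norm(c-e),np.linalg.norm((a+b-c-e)/2))
# assignment: dock x = from entry to far
x=(a+b-c-e)/2;th=np.arctan2(x[1],x[0]);n=np.array([-np.sin(th),np.cos(th)])
sa=np.sign((a-b)@n)
P=[[180,52*sa,10],[180,-52*sa,10]]
def side_pts():
    # which is +y in side
    return np.array([(226.9,371.4),(277.5,386.4)])
for q in side_pts(): print('side',onz(d,q,10))
for q in [(283.3,272.8),(327.2,284.4)]: print('side ent',onz(d,q,20))
obs_s=np.array([(409.8,348.2),(431,318.6)]);
sd=side_pts(); 
if np.linalg.norm(onz(d,sd[0],10)-a)>np.linalg.norm(onz(d,sd[1],10)-a): sd=sd[::-1]
ents=[(332.6,265),(308.4,291.6)];entd=[(283.3,272.8),(327.2,284.4)]
def res(p):
    Q=T2(p,P);r=[(proj(s,Q)-obs_s).ravel(),(proj(d,Q)-sd).ravel()]
    m=T2(p,[[-94,0,20]]); M=m[:,:2][0]
    w=0.5
    # entry midpoints in world
    r.append(w*(np.mean([onz(s,q,20) for q in ents],0)-M)/2);r.append(w*(np.mean([onz(d,q,20) for q in entd],0)-M)/2)
    return np.concatenate(r)
o=(a+b)/2-180*x/np.linalg.norm(x)
r=least_squares(res,[*o,th]);print('dock',r.x,np.degrees(r.x[2]),np.round(r.fun,1))
# lamp
Lo=np.array([(225.8,268.6),(248.2,257.4),(203.3,241.9),(218,219.2)])
t1,t2,h=[onz(s,q,12) for q in Lo[:3]];k=onz(s,Lo[3],102);print(t1,t2,h,k,np.linalg.norm(t1-t2),np.linalg.norm(t1-h))
ax=(t1+t2)/2-k;th=np.arctan2(ax[1],ax[0]);n=np.array([-np.sin(th),np.cos(th)]);sg=np.sign((t1-t2)@n)
L=[[75,35*sg,12],[75,-35*sg,12],[-43,35*sg,12],[0,0,102]]
r2=least_squares(lambda p:(proj(s,T2(p,L))-Lo).ravel(),[*k,th]);print('lamp',r2.x,np.degrees(r2.x[2]),np.round(r2.fun,1))
E
```

```text
[669.15048202 181.15194545] [573.11747499 204.21070405] [510.5801551  -60.11250471] [611.09751962 -82.82251097] 98.7625677424842 103.0508852603147 270.9430010206454
side [664.65607833 179.95420939]
side [567.11521435 199.73451998]
side ent [605.07765316 -86.51290882]
side ent [504.70605227 -63.00913529]
dock [577.9958535   15.73693429   1.35006752] 77.35317111557815 [-0.4 -0.5  0.1 -2.3 -1.9 -0.2 -0.1  1.5  0.9  1.1 -0.6  0.3]
[ 612.86042912 -302.75489142] [ 558.38458099 -268.48763422] [ 552.36770055 -400.65149068] [ 543.48728721 -350.05750616] 64.35730684668081 115.0787311206841
lamp [ 544.9046227  -348.37042875    1.00180558] 57.3992314246689 [-0.8  0.4  1.2 -0.5 -0.7 -0.6  0.3  0.5]
```

step_arm(
  linear=[
    [-0.2,-0.02,0],
    [-0.4,-0.04,0],
    [-0.6,-0.06,0],
    [-0.8,-0.08,0],
    [-0.95,-0.1,0],
    [-0.95,-0.1,0],
  ],
  turn=[0.02,0.04,0.06,0.09,0.09,0.09],
)

```text
time_s: 0.9
ee_pos: [544.1, -288.0, 224.2]
ee_rot: [-180.0, 0.0, 57.3]
force: [-0.8, 1.1, -0.9]
gripper_width: 91.1
gripper_force: 0.0
```

View pics/wrist0.png

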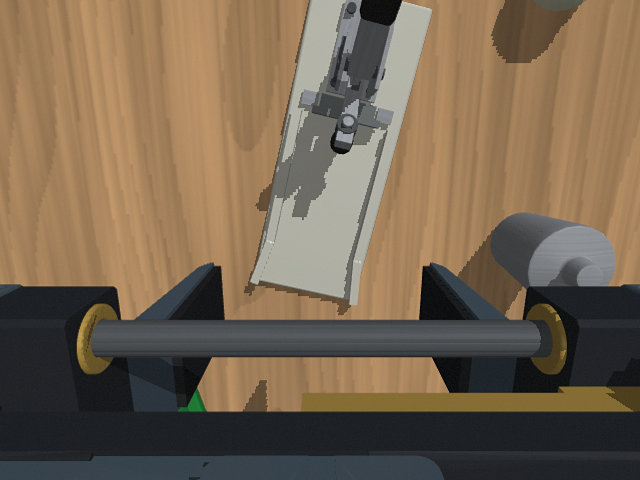

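```bash
cat >> h.py <<'E'
from scipy.spatial.transform import Rotation as Ro
def wT(f,pos,rot):
    M=np.eye(4);M[:3,:3]=Ro.from_euler("xyz",rot,degrees=True).as_matrix();M[:3,3]=pos;return M@f["tool_from_camera"]
E
python3 - <<'E'
import pickle,numpy as np,cv2
from h import *
from workcell import env,cams
w=pickle.load(open("f0.pkl","rb"))["wrist"]
T=wT(w,[574.5,0,224.13],[-179.9,0,90])
for n,uv,z in [("farR",(431,9),10),("entR",(352,303),20),("entL",(255,282),20),("farLedge",(309,0),10),("screw/spindle",(348,121),60),("stopL",(301,98),26),("stopR",(391,117),26)]:
    print(n,onz(w,uv,z,T).round(1))
# white mask edges per row
g=w["color"].astype(int);sat=g.max(2)-g.min(2);m=(sat<28)&(g.min(2)>120)
for r in (10,20,30,50,70,180,200,220,240,255,270):
    c=np.where(m[r,230:450])[0]+230
    L,R=c.min(),c.max()
    print(r,L,R,[onz(w,(q,r),z,T).round(1).tolist() for z in(10,20) for q in (L,R)])
# lamp
s=env.state();f=cams.grab_frame("wrist");pickle.dump((s,f),open("f1.pkl","wb"));cv2.imwrite("pics/w1.png",f["color"])
E
```

```text
farR [668.9 178.2]
entR [606.7 -85. ]
entL [511.7 -63.1]
farLedge [565.9 185. ]
screw/spindle [597.2  85.6]
stopL [558.9 105.7]
stopR [636.4  90.3]
10 308 431 [[565.0, 177.4], [668.9, 177.5], [565.3, 174.6], [666.5, 174.7]]
20 306 429 [[563.2, 169.8], [667.8, 169.9], [563.6, 167.2], [665.3, 167.2]]
30 304 426 [[561.4, 162.1], [665.8, 162.2], [561.8, 159.7], [663.4, 159.7]]
50 300 421 [[557.8, 146.4], [662.5, 146.5], [558.3, 144.4], [660.2, 144.5]]
70 296 415 [[554.1, 130.4], [658.3, 130.4], [554.7, 128.8], [656.1, 128.9]]
180 325 385 [[579.7, 34.8], [636.0, 34.8], [579.7, 35.8], [634.4, 35.8]]
200 274 380 [[531.4, 15.9], [632.0, 15.9], [532.6, 17.4], [630.5, 17.5]]
220 266 375 [[523.1, -3.5], [627.9, -3.4], [524.5, -1.4], [626.6, -1.4]]
240 262 369 [[518.5, -23.3], [622.8, -23.2], [520.1, -20.8], [621.5, -20.7]]
255 260 365 [[516.0, -38.6], [619.3, -38.5], [517.6, -35.6], [618.2, -35.5]]
270 254 361 [[509.4, -54.1], [615.8, -54.0], [511.2, -50.7], [614.7, -50.6]]
```

View pics/w1.png

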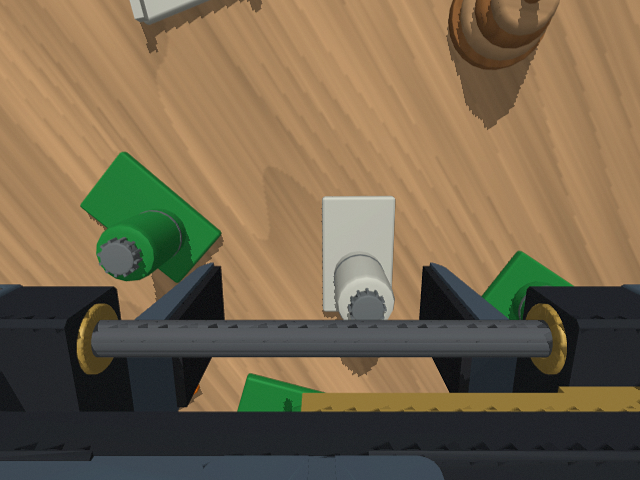

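Run:
```python
import pickle,numpy as np
from h import *
s,w=pickle.load(open("f1.pkl","rb"));print(s["ee_pos"],s["ee_rot"])
T=wT(w,s["ee_pos"],s["ee_rot"])
a=onz(w,(323,197),12,T);b=onz(w,(395,197),12,T);k=onz(w,(366,306),102,T)
print(a,b,np.linalg.norm(a-b),k)
n=(b-a)/np.linalg.norm(b-a);x=np.array([-n[1],n[0]]);print("yaw",np.degrees(np.arctan2(x[1],x[0])))
o=(a+b)/2-75*x;print("origin",o)
for t in (o,k):
    M=Ro.from_euler("xyz",s["ee_rot"],degrees=True).as_matrix();print((np.append(t,62)-s["ee_pos"])@M)
for uv in [(121,257),(200,215),(519,250),(248,375),(81,205)]: print(onz(w,uv,12,T))
```

```text
[ 544.12777877 -287.97189849  224.18155168] [-1.79961599e+02  3.70045962e-02  5.73497571e+01]
[ 557.30431519 -272.67687946] [ 614.45334133 -309.24051778] 67.844755407649 [ 546.58294008 -350.26493522]
yaw 57.389106576742904
origin [ 545.4590072  -354.13494467]
[-54.8849698   36.92516019 162.19232161]
[-51.02012923  35.78358117 162.1905906 ]
[ 358.68571655 -215.69144015]
[ 449.23405515 -223.98269752]
[ 690.43473668 -419.44309301]
[ 387.70659628 -389.93360558]
[ 360.05136103 -155.50626917]
```

The white lamp's foot corners are at (323,197) and (395,197), with the knob at (366,306). It lines up with the tool; the green ones sit clear at (150,230) and (530,280). Moving over it and descending.

step_arm(
  linear=[
    [-0.09,0.06,0],
    [-0.177,0.121,0],
    [-0.177,0.121,0],
    [-0.177,0.121,0.15],
    [-0.177,0.121,0.3],
    [-0.177,0.121,0.42],
    [-0.177,0.121,0.5],
    [-0.177,0.121,0.54],
    [-0.177,0.121,0.54],
  ],
  turn=[0,0,0,0,0,0,0,0,0],
)

```text
time_s: 2.08
ee_pos: [547.3, -348.0, 62.7]
ee_rot: [-179.9, -0.0, 57.7]
force: [0.1, -0.2, -0.3]
gripper_width: 91.2
gripper_force: 0.0
```

step_arm(
  linear=[
    [0,0,0],
    [0,0,0],
    [0,0,0],
    [0,0,0],
    [0,0,0],
    [0,0,0],
    [0,0,0],
    [0,0,0],
  ],
  turn=[0,0,0,0,0,0,0,0],
  fingers=1,
  force=20,
)

```text
time_s: 3.08
ee_pos: [547.2, -349.3, 63.1]
ee_rot: [180.0, 0.0, 57.6]
force: [-1.6, 0.8, 3.5]
gripper_width: 47.3
gripper_force: 20.0
```

step_arm(
  linear=[
    [0,0,-0.05],
    [0,0,-0.15],
    [0,0,-0.3],
    [0,0,-0.45],
    [0,0,-0.5],
    [0,0,-0.5],
  ],
  turn=[0,0,0,0,0,0],
)

```text
time_s: 3.82
ee_pos: [547.2, -349.2, 213.0]
ee_rot: [180.0, -0.0, 57.6]
force: [-0.7, 0.1, -5.3]
gripper_width: 47.6
gripper_force: 20.0
```

step_arm(
  linear=[
    [0.1,-0.055,0],
    [0.25,-0.136,0],
    [0.4,-0.218,0],
    [0.55,-0.3,0],
    [0.7,-0.381,0],
    [0.85,-0.463,0],
    [0.92,-0.5,0],
    [0.942,-0.513,0],
    [0.942,-0.513,0],
    [0.942,-0.513,0],
  ],
  turn=[-0.01,-0.02,-0.03,-0.04,-0.05,-0.054,-0.054,-0.054,-0.054,-0.054],
)

```text
time_s: 5.08
ee_pos: [568.4, -29.4, 212.3]
ee_rot: [-179.9, 0.0, 77.0]
force: [0.4, 0.2, -4.6]
gripper_width: 47.6
gripper_force: 20.0
```

Run:
```python
import pickle,cv2
from workcell import env,cams
s=env.state();f=cams.grab_frame("wrist");pickle.dump((s,f),open("f2.pkl","wb"));cv2.imwrite("pics/w2.png",f["color"]);print(s["ee_pos"],s["ee_rot"],s["force"],s["gripper_width"])
```

```text
[568.42915765 -29.38781067 212.34335243] [-1.79946699e+02  4.36490767e-02  7.69726780e+01] [ 0.42769225  0.1500367  -4.55479906] 47.64096829068478
```

View pics/w2.png

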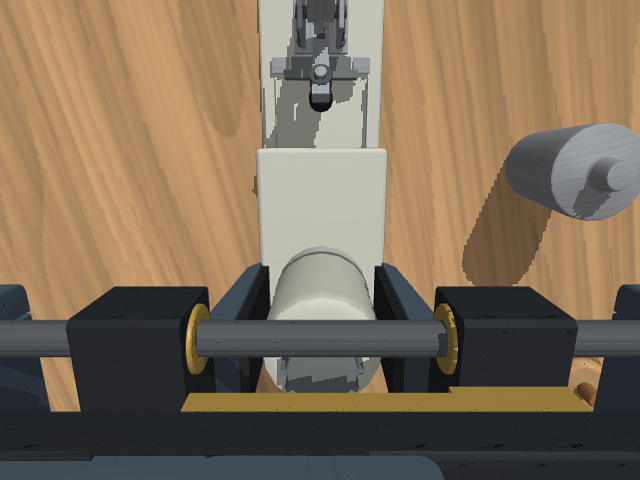

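Run:
```python
import pickle,numpy as np
from h import *
s,w=pickle.load(open("f2.pkl","rb"))
T=wT(w,s["ee_pos"],s["ee_rot"]);M=Ro.from_euler("xyz",s["ee_rot"],degrees=True).as_matrix();p=np.array(s["ee_pos"])
tl=lambda uv,z:((np.append(onz(w,uv,z,T),z)-p)@M)[:2].round(1)
zt=p[2]-62.7+12
print("tail",tl((257,150),zt),tl((386,150),zt))
g=w["color"].astype(int);sat=g.max(2)-g.min(2);m=(sat<28)&(g.min(2)>110)
for r in(5,15,25,35,45):
    c=np.where(m[r,230:420])[0]+230;print(r,c.min(),c.max(),tl((c.min(),r),10),tl((c.max(),r),10))
for r in(110,120,130,140):
    c=np.where(m[r,230:420])[0]+230;print(r,c.min(),c.max(),tl((c.min(),r),20),tl((c.max(),r),20))
print("stop",tl((270,75),26),tl((371,75),26),"stopface floor?",tl((320,80),26))
for r in (100,115,130,145): print(g[r,255:390:1].sum(1).tolist() if r==130 else "")
for r in (60,65,70,75,80,85): print(r,g[r,268:300:3].sum(1).tolist())
```

```text
tail [ 66.9 -31.4] [66.9 35.3]
5 258 383 [178.2 -49.8] [178.2  52.2]
15 259 383 [170.9 -49.3] [170.9  52.5]
25 259 382 [163.4 -49.6] [163.5  52. ]
35 260 382 [155.9 -49.1] [156.   52.3]
45 260 382 [148.3 -49.4] [148.4  52.6]
110 262 379 [ 96.1 -48.2] [96.1 50.6]
120 265 379 [ 88. -46.] [88.1 50.9]
130 265 378 [ 79.8 -46.3] [79.9 50.4]
140 267 378 [ 71.5 -44.8] [71.6 50.7]
stop [122.7 -39.8] [122.8  42.3] stopface floor? [118.9   0.8]


[414, 412, 415, 419, 426, 427, 417, 252, 328, 333, 350, 526, 573, 566, 563, 567, 561, 371, 381, 344, 310, 396, 342, 345, 347, 343, 343, 345, 348, 348, 342, 345, 344, 349, 342, 343, 343, 342, 340, 342, 344, 344, 341, 341, 344, 353, 342, 343, 347, 345, 348, 343, 343, 349, 346, 348, 351, 341, 348, 344, 345, 335, 328, 350, 582, 575, 566, 569, 571, 569, 568, 569, 569, 566, 571, 568, 568, 570, 569, 567, 567, 568, 567, 567, 572, 564, 570, 568, 567, 571, 569, 567, 568, 569, 565, 568, 570, 570, 565, 569, 565, 568, 566, 569, 568, 574, 570, 328, 345, 345, 294, 362, 585, 569, 567, 563, 566, 565, 565, 566, 565, 568, 547, 518, 401, 413, 409, 397, 402, 404, 405, 413, 405, 394, 377]

60 [562, 569, 454, 454, 457, 453, 273, 317, 212, 220, 220]
65 [565, 345, 460, 459, 459, 464, 284, 317, 214, 225, 220]
70 [569, 343, 447, 446, 444, 299, 224, 223, 214, 220, 221]
75 [561, 339, 350, 342, 347, 344, 214, 218, 210, 216, 217]
80 [570, 571, 373, 546, 550, 346, 284, 286, 289, 289, 236]
85 [566, 567, 370, 563, 576, 345, 346, 343, 342, 350, 344]
```

The held lamp's tail edge is at (257..386,150), square to the tool. The dock runs straight ahead, with its centre near column 320 and the raised pad at (320,100). The lateral error is about 1 mm. Lowering.

step_arm(
  linear=[
    [0.005,-0.0033,0.1],
    [0.01,-0.0033,0.22],
    [0.01,-0.0033,0.33],
    [0.01,-0.0033,0.4],
    [0.01,-0.0033,0.43],
    [0.01,-0.0033,0.445],
    [0.01,-0.0033,0.453],
    [0.01,-0.0033,0.453],
  ],
  turn=[0,0,0,0,0,0,0,0],
)

```text
time_s: 6.12
ee_pos: [568.8, -25.2, 77.7]
ee_rot: [179.9, -0.0, 77.0]
force: [-0.0, -0.6, -5.6]
gripper_width: 47.8
gripper_force: 20.0
```

Run:
```python
import pickle,cv2,numpy as np
from workcell import env,cams
s=env.state();print(s["ee_pos"],s["force"],s["torque"])
w=cams.grab_frame("wrist");d=cams.grab_frame("side");pickle.dump((s,w,d),open("f3.pkl","wb"))
A=w["color"][0:300,150:490];B=cv2.resize(d["color"][230:400,200:350],(400,453),interpolation=cv2.INTER_CUBIC)
A=cv2.resize(A,(400,353));A=cv2.copyMakeBorder(A,0,100,0,0,cv2.BORDER_CONSTANT)
cv2.imwrite("pics/w3.png",np.hstack([A,B]))
```

```text
[568.8287862  -25.15899903  77.70285177] [-0.02611219 -0.55254967 -5.58063598] [-0.07543547  0.01366581 -0.01139337]
```

View pics/w3.png

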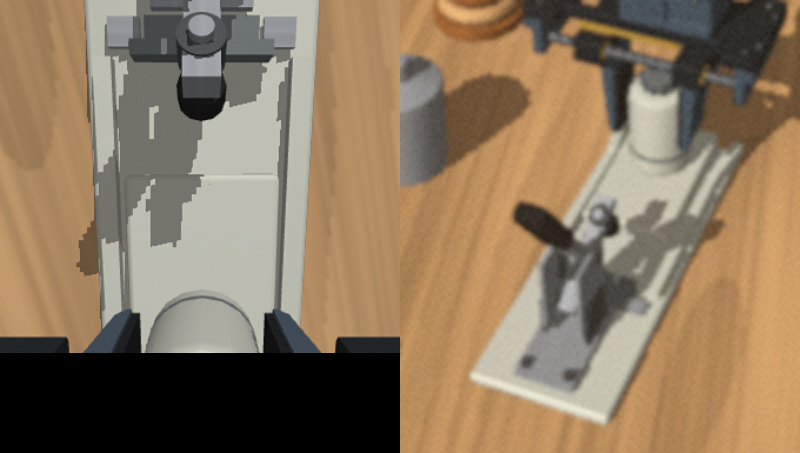

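The foot at crop (126..279,177) sits between the rails at about 120 and 284, with a gap on both sides and the pad ahead. Lowering to contact.

step_arm(
  linear=[
    [0,0,0.005],
    [0,0,0.01],
    [0,0,0.013],
    [0,0,0.015],
    [0,0,0.015],
  ],
  turn=[0,0,0,0,0],
)

```text
time_s: 6.85
ee_pos: [568.6, -25.5, 73.2]
ee_rot: [179.9, 0.0, 77.1]
force: [-2.4, -2.2, 3.8]
gripper_width: 47.7
gripper_force: 20.0
```

step_arm(
  linear=[
    [0,0,-0.002],
    [0.005,0,-0.002],
    [0.015,0,-0.002],
    [0.03,0,-0.002],
    [0.045,0,-0.002],
    [0.06,0,-0.002],
    [0.075,0,-0.002],
    [0.09,0,-0.002],
    [0.105,0,-0.002],
    [0.115,0,-0.002],
    [0.12,0,-0.002],
    [0.12,0,-0.002],
  ],
  turn=[0,0,0,0,0,0,0,0,0,0,0,0],
)

```text
time_s: 8.35
ee_pos: [576.6, 10.2, 73.2]
ee_rot: [180.0, -0.0, 77.0]
force: [-0.1, -2.4, 2.7]
gripper_width: 47.7
gripper_force: 20.0
```

step_arm(
  linear=[
    [0.003,0,0],
    [0.006,0,0],
    [0.009,0,0],
    [0.012,0,0],
    [0.012,0,0],
  ],
  turn=[0,0,0,0,0],
)

```text
time_s: 8.98
ee_pos: [577.4, 13.6, 73.2]
ee_rot: [180.0, -0.0, 77.0]
force: [-0.7, -3.8, 3.3]
gripper_width: 47.3
gripper_force: 20.0
```

step_arm(
  linear=[
    [0.003,0,0],
    [0.006,0,0],
    [0.009,0,0],
    [0.009,0,0],
  ],
  turn=[0,0,0,0],
)

```text
time_s: 9.48
ee_pos: [578.0, 16.3, 73.2]
ee_rot: [180.0, -0.0, 77.0]
force: [-0.5, -4.5, 3.4]
gripper_width: 47.6
gripper_force: 20.0
```

step_arm(
  linear=[
    [0.002,0,0],
    [0.004,0,0],
    [0.006,0,0],
    [0.006,0,0],
  ],
  turn=[0,0,0,0],
)

```text
time_s: 9.98
ee_pos: [578.4, 18.0, 73.2]
ee_rot: [180.0, -0.0, 77.0]
force: [-0.9, -4.4, 4.1]
gripper_width: 47.8
gripper_force: 20.0
```

step_arm(
  linear=[
    [0.002,0,0],
    [0.004,0,0],
    [0.004,0,0],
  ],
  turn=[0,0,0],
)

```text
time_s: 10.35
ee_pos: [578.6, 19.1, 73.2]
ee_rot: [180.0, -0.0, 77.0]
force: [-0.6, -4.0, 4.2]
gripper_width: 47.5
gripper_force: 20.0
```

step_arm(
  linear=[
    [0.002,0,0],
    [0.004,0,0],
    [0.006,0,0],
    [0.006,0,0],
  ],
  turn=[0,0,0,0],
)

```text
time_s: 10.85
ee_pos: [579.0, 20.9, 73.2]
ee_rot: [180.0, -0.0, 77.0]
force: [-0.6, -4.4, 5.2]
gripper_width: 48.0
gripper_force: 20.0
```

step_arm(
  linear=[
    [0.002,0,0],
    [0.004,0,0],
    [0.004,0,0],
  ],
  turn=[0,0,0],
)

```text
time_s: 11.22
ee_pos: [579.2, 21.4, 73.3]
ee_rot: [180.0, 0.1, 77.1]
force: [-2.2, -5.8, 5.5]
gripper_width: 47.8
gripper_force: 20.0
```

step_arm(
  linear=[
    [0.002,0,0],
    [0.003,0,0],
    [0.003,0,0],
  ],
  turn=[0,0,0],
)

```text
time_s: 11.6
ee_pos: [579.2, 21.6, 73.4]
ee_rot: [180.0, 0.1, 77.1]
force: [-2.0, -9.1, 6.8]
gripper_width: 47.9
gripper_force: 20.0
```

Run:
```python
import pickle,cv2,numpy as np
from workcell import env,cams
s=env.state();print(s["ee_pos"],s["force"],s["torque"])
w=cams.grab_frame("wrist");d=cams.grab_frame("scene");pickle.dump((s,w,d),open("f4.pkl","wb"))
A=cv2.resize(w["color"][40:260,200:440],(480,440));B=cv2.resize(d["color"][255:350,340:410],(320,440),interpolation=cv2.INTER_CUBIC)
cv2.imwrite("pics/w4.png",np.hstack([A,B]))
```

```text
[579.16568279  21.64164333  73.43322973] [-2.01457202 -9.13390959  6.77285708] [-1.38984949  0.36650812 -0.00717803]
```

View pics/w4.png

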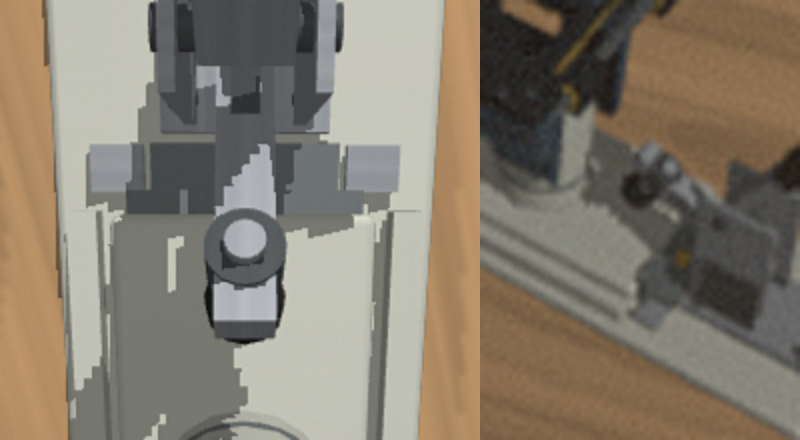

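The tail edge meets the stop face at crop row 213. The arm has stopped advancing with about 5 N on the stop, so the lamp is home. Releasing.

step_arm(
  linear=[
    [0,0,0],
    [0,0,0],
    [0,0,0],
    [0,0,0],
    [0,0,0],
    [0,0,0],
    [0,0,0],
  ],
  turn=[0,0,0,0,0,0,0],
  fingers=-1,
)

```text
time_s: 12.58
ee_pos: [579.4, 22.9, 73.2]
ee_rot: [180.0, -0.0, 77.0]
force: [-0.6, 0.5, 0.0]
gripper_width: 91.2
gripper_force: 0.0
```

Run:
```python
import pickle,cv2,numpy as np
from workcell import env,cams
s=env.state();print(s["ee_pos"],s["force"],s["gripper_width"])
w=cams.grab_frame("wrist");d=cams.grab_frame("scene")
_,w0,d0=pickle.load(open("f4.pkl","rb"));pickle.dump((s,w,d),open("f5.pkl","wb"))
# tail edge row profile beside the bar, before / after (camera moved with the tool)
for f in(w0,w): print(f["color"][135:155,255:260].astype(int).sum((1,2)).tolist(), f["color"][135:155,360:364].astype(int).sum((1,2)).tolist())
# lamp/scene shift from fixed camera
a,b=[cv2.cvtColor(f["color"][255:310,335:380],cv2.COLOR_BGR2GRAY).astype(np.float32) for f in(d0,d)]
print(cv2.phaseCorrelate(a,b))
```

```text
[579.43811135  22.90164472  73.19472005] [-0.63658916  0.45471872  0.04685281] 91.18368212712697
[2196, 1809, 1743, 1752, 1751, 1755, 1749, 1753, 1742, 1693, 2367, 2866, 2841, 2760, 2908, 2593, 2029, 1886, 1830, 1807] [1356, 1363, 1348, 1348, 1359, 1346, 1349, 1349, 1347, 1351, 1350, 1356, 1273, 1323, 1366, 1380, 1391, 1417, 1418, 1417]
[2031, 2063, 2119, 1908, 1628, 1612, 1613, 1615, 1616, 1616, 1613, 1596, 1532, 2397, 2651, 2615, 2551, 2685, 2390, 1875] [1253, 1253, 1253, 1247, 1236, 1244, 1242, 1243, 1245, 1233, 1230, 1242, 1240, 1236, 1255, 1147, 1217, 1244, 1260, 1281]
((0.8987537929638449, 0.5069625345559423), 0.4898452442663687)
```

step_arm(
  linear=[
    [0,0,-0.05],
    [0,0,-0.15],
    [0,0,-0.3],
    [0,0,-0.42],
    [0,0,-0.473],
    [0,0,-0.473],
  ],
  turn=[0,0,0,0,0,0],
)

```text
time_s: 13.42
ee_pos: [579.8, 22.9, 216.1]
ee_rot: [179.9, -0.0, 77.0]
force: [-1.0, 0.2, -0.6]
gripper_width: 91.0
gripper_force: 0.0
```

step_arm(
  linear=[
    [0.05,0,0],
    [0.15,0,0],
    [0.25,0,0],
    [0.3,0,0],
    [0.3,0,0],
    [0.3,0,0],
  ],
  turn=[0,0,0,0,0,0],
  fingers=1,
  force=30,
)

```text
time_s: 14.18
ee_pos: [599.3, 110.0, 214.6]
ee_rot: [-180.0, 0.1, 77.0]
force: [-1.3, -0.1, 0.3]
gripper_width: 34.4
gripper_force: 0.0
```

Run:
```python
import pickle,cv2,numpy as np
from workcell import env,cams
s=env.state();print(s["ee_pos"],s["force"],s["gripper_width"])
w=cams.grab_frame("wrist");d=cams.grab_frame("side");pickle.dump((s,w,d),open("f6.pkl","wb"))
A=cv2.resize(w["color"],(480,360));B=cv2.resize(d["color"][200:390,210:350],(320,434),interpolation=cv2.INTER_CUBIC)
A=cv2.copyMakeBorder(A,0,74,0,0,cv2.BORDER_CONSTANT);cv2.imwrite("pics/w6.png",np.hstack([A,B]))
```

```text
[599.29276909 109.98140614 214.60162656] [-1.27595652 -0.06735536  0.33211379] 34.40755944158628
```

View pics/w6.png

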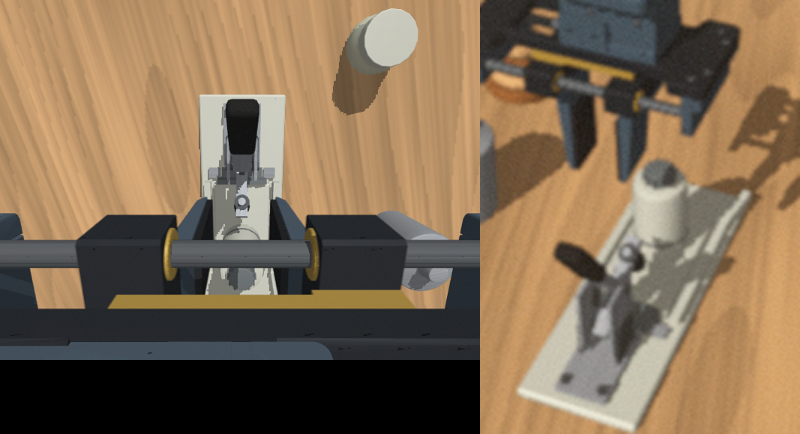

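The lamp stands home. The handle grip is at (242,125) in the left crop, in line with the tool, and the dock's far edge is at row 95. I use that to refine the dock's x.

Run:
```python
import pickle,numpy as np
from h import *
s,w,_=pickle.load(open("f6.pkl","rb"))
p=np.array(s["ee_pos"]);M=Ro.from_euler("xyz",s["ee_rot"],degrees=True).as_matrix();T=wT(w,p,s["ee_rot"])
tl=lambda uv,z:((np.append(onz(w,uv,z,T),z)-p)@M)[:2].round(1)
g=w["color"].astype(int);m=((g.max(2)-g.min(2))<28)&(g.min(2)>120)
r=np.where(m[100:200,275:290].mean(1)>.5)[0].min()+100;c=np.where(m[r+4,200:450])[0]+200
print(r,c.min(),c.max(),tl((c.min(),r),10),tl((c.max(),r),10))
dk=(g.sum(2)<130)
rr=np.where(dk[100:230,300:345].mean(1)>.4)[0]+100;print("grip rows",rr.min(),rr.max())
for q in(rr.min()+4,rr.max()-4):
    c=np.where(dk[q,280:370])[0]+280;print(q,c.min(),c.max())
tx=tl((320,r),10)[0]; x0=180-tx; print("TCP dock x",x0)
# predicted grip end rows for model
phi=1.13;u=np.array([np.cos(phi),np.sin(phi)]);n=np.array([-u[1],u[0]])
for rad,sd in[(45,7),(115,7),(115,-7),(45,-7)]:
    X=np.array([108,78])+rad*u+sd*n
    q=p+M[:,0]*(X[0]-x0);q[2]=X[1];print(rad,sd,X.round(1),proj(w,[q],T).round(1))
```

```text
126 265 380 [ 83.5 -47.8] [83.5 53.7]
grip rows 133 205
137 303 342
201 307 338
TCP dock x 96.5
45 7 [120.9 121.7] [[318.5 215.6]]
115 7 [150.7 185. ] [[317.5 178.6]]
115 -7 [163.4 179. ] [[317.6 150.8]]
45 -7 [133.5 115.7] [[318.6 194.8]]
```

Run:
```python
import pickle,numpy as np
from h import *
F=pickle.load(open("f0.pkl","rb"));s6,w,_=pickle.load(open("f6.pkl","rb"))
o=np.array([578.8,16.]);e=np.array([np.cos(np.radians(77.1)),np.sin(np.radians(77.1))])
def W(x,y,z): q=o+e*x+np.array([-e[1],e[0]])*y;return [*q,z]
phi=1.13;u=np.array([np.cos(phi),np.sin(phi)]);n=np.array([-u[1],u[0]])
P=[W(*( (X:=np.array([108,78])+r*u+sd*n)[0],),y,X[1]) for r in(45,115) for sd in(7,-7) for y in(-11,11)]
for k in("scene","side"):
    f=F[k];pr=proj(f,P);print(k,"pred end box",pr[4:].min(0).round(1),pr[4:].max(0).round(1),"pred low",pr[:4].mean(0).round(1))
    g=f["color"].astype(int);
    roi=(slice(265,310),slice(395,440)) if k=="scene" else (slice(295,335),slice(235,275))
    m=(g.sum(2)<110)[roi].astype(np.uint8)
    import cv2
    N,l,st,c=cv2.connectedComponentsWithStats(m);i=1+np.argmax(st[1:,4])
    print("obs dark box",st[i,0]+roi[1].start,st[i,1]+roi[0].start,st[i,2:5]);yy,xx=np.where(l==i)
    print("all pred box",pr.min(0).round(1),pr.max(0).round(1))
f=w;T=wT(w,s6["ee_pos"],s6["ee_rot"]);pr=proj(w,P,T);print("wrist",pr.round(0).tolist())
g=w["color"].astype(int).sum(2);print(g[122:222:3,321].tolist())
```

```text
scene pred end box [415.6 271.4] [425.8 282.7] pred low [404.6 290.6]
obs dark box 404 278 [ 25  17 120]
all pred box [399.6 271.4] [425.8 296. ]
side pred end box [241.8 298.6] [257.2 309.9] pred low [259.2 317.9]
obs dark box 254 312 [ 6  7 18]
all pred box [241.8 298.6] [266.3 323.3]
wrist [[337.0, 215.0], [303.0, 215.0], [337.0, 194.0], [303.0, 194.0], [343.0, 178.0], [296.0, 178.0], [342.0, 150.0], [297.0, 150.0]]
[453, 432, 640, 520, 119, 113, 119, 124, 117, 112, 95, 75, 67, 57, 55, 62, 59, 53, 70, 57, 47, 63, 70, 61, 49, 55, 69, 54, 216, 235, 238, 241, 242, 239]
```

Run:
```python
import pickle,numpy as np
from h import *
from scipy.optimize import least_squares
F=pickle.load(open("f0.pkl","rb"));s6,w,_=pickle.load(open("f6.pkl","rb"))
o=np.array([578.8,16.]);e=np.array([np.cos(np.radians(77.1)),np.sin(np.radians(77.1))])
def W(x,y,z): q=o+e*x+np.array([-e[1],e[0]])*y;return [*q,z]
T=wT(w,s6["ee_pos"],s6["ee_rot"])
def res(p,full=False):
    phi,dz,dx=p;u=np.array([np.cos(phi),np.sin(phi)]);n=np.array([-u[1],u[0]])
    X=lambda r,sd:np.array([108+dx,78+dz])+r*u+sd*n
    pw=proj(w,[W(X(r,d)[0],0,X(r,d)[1]) for r,d in((115,-7),(115,7),(45,7))],T)[:,1]
    q=[W(X(115,d)[0],y,X(115,d)[1]) for d in(7,-7) for y in(-9,9)]
    ps=proj(F["scene"],q)
    return np.array([*(pw-[132.5,153,204.5])/2,ps[:,0].max()-429,ps[:,1].min()-277.5,dz/1.5,dx/1.5])
r=least_squares(res,[1.1,0,0]);print(r.x,r.fun.round(1),"v=",1.13-r.x[0])
```

```text
[ 1.03305388 -1.52275753  0.42708558] [-1.8  0.8  1.4  0.2 -1.3 -1.   0.3] v= 0.09694611578869083
```

step_arm(
  linear=[
    [0.04,0,0.04],
    [0.07,0,0.08],
    [0.083,0,0.115],
    [0.083,0,0.125],
    [0.083,0,0.125],
    [0.083,0,0.125],
  ],
  turn=[0,0,0,0,0,0],
  fingers=1,
)

```text
time_s: 15.02
ee_pos: [605.5, 134.7, 178.0]
ee_rot: [179.9, -0.0, 77.0]
force: [-0.5, 0.1, 0.2]
gripper_width: 0.3
gripper_force: 0.0
```

step_arm(
  linear=[
    [0.01,0,0.003],
    [0.02,0,0.007],
    [0.03,0,0.011],
    [0.038,0,0.014],
    [0.046,0,0.016],
    [0.046,0,0.016],
  ],
  turn=[0,0,0,0,0,0],
)

```text
time_s: 15.78
ee_pos: [608.3, 148.5, 172.7]
ee_rot: [-180.0, -0.0, 77.1]
force: [0.6, -0.9, -0.3]
gripper_width: 0.2
gripper_force: 0.0
```

step_arm(
  linear=[
    [0.013,0,0.008],
    [0.026,0,0.016],
    [0.039,0,0.025],
    [0.052,0,0.035],
    [0.064,0,0.045],
    [0.076,0,0.055],
    [0.087,0,0.067],
    [0.098,0,0.079],
    [0.098,0,0.079],
  ],
  turn=[0,0,0,0,0,0,0,0,0],
)

```text
time_s: 16.9
ee_pos: [614.8, 177.3, 148.6]
ee_rot: [-180.0, 0.0, 77.1]
force: [-0.6, 0.2, 0.3]
gripper_width: 0.4
gripper_force: 0.0
```

step_arm(
  linear=[
    [0.007,0,0.008],
    [0.014,0,0.017],
    [0.021,0,0.027],
    [0.027,0,0.037],
    [0.027,0,0.037],
  ],
  turn=[0,0,0,0,0],
)

```text
time_s: 17.52
ee_pos: [616.8, 184.8, 138.0]
ee_rot: [180.0, 0.0, 77.0]
force: [-0.4, -1.6, 1.7]
gripper_width: 0.1
gripper_force: 1.2
```

step_arm(
  linear=[
    [0.006,0,0.009],
    [0.012,0,0.019],
    [0.017,0,0.029],
    [0.017,0,0.029],
  ],
  turn=[0,0,0,0],
)

```text
time_s: 18.02
ee_pos: [617.9, 189.8, 128.9]
ee_rot: [-180.0, 0.0, 77.0]
force: [0.2, -3.6, 2.6]
gripper_width: 0.0
gripper_force: 1.6
```

step_arm(
  linear=[
    [0.005,0,0.01],
    [0.009,0,0.019],
    [0.013,0,0.029],
    [0.013,0,0.029],
  ],
  turn=[0,0,0,0],
)

```text
time_s: 18.52
ee_pos: [618.8, 194.2, 120.1]
ee_rot: [-180.0, -0.1, 77.0]
force: [-0.5, 0.8, 0.8]
gripper_width: 0.5
gripper_force: 0.7
```

step_arm(
  linear=[
    [0.004,0,0.011],
    [0.007,0,0.022],
    [0.009,0,0.033],
    [0.01,0,0.044],
    [0.01,0,0.044],
  ],
  turn=[0,0,0,0,0],
)

```text
time_s: 19.15
ee_pos: [619.0, 196.8, 106.6]
ee_rot: [-179.9, 0.0, 77.0]
force: [-0.2, 0.4, -0.6]
gripper_width: 0.6
gripper_force: 0.0
```

step_arm(
  linear=[
    [0.002,0,0.006],
    [0.003,0,0.01],
    [0.003,0,0.013],
    [0.003,0,0.013],
  ],
  turn=[0,0,0,0],
)

```text
time_s: 19.65
ee_pos: [619.6, 197.5, 103.6]
ee_rot: [180.0, -0.0, 77.0]
force: [-0.3, 0.3, -0.0]
gripper_width: 0.5
gripper_force: 0.2
```

```bash
cat > hv.py <<'E'
import numpy as np,cv2,pickle
from h import *
o=np.array([578.8,16.]);e=np.array([np.cos(np.radians(77.1)),np.sin(np.radians(77.1))])
def W(x,y,z): q=o+e*x+np.array([-e[1],e[0]])*y;return [*q,z]
def score(f,T=None,dz=-1.5):
    g=(f["color"].astype(int).sum(2)<150).astype(np.uint8);out=[]
    for v in np.arange(0,1.1,.1):
        phi=1.13-v;u=np.array([np.cos(phi),np.sin(phi)]);n=np.array([-u[1],u[0]])
        P=[]
        for r in(50,110):
            for d in(5,-5):
                X=np.array([108,78+dz])+r*u+d*n
                P+= [W(X[0],y,X[1]) for y in(-8,8)]
        m=np.zeros(g.shape,np.uint8);cv2.fillConvexPoly(m,cv2.convexHull(proj(f,P,T).round().astype(np.int32)),1)
        out.append(round(float(g[m>0].mean()),2) if m.any() else 0)
    return out
E
python3 - <<'E'
from hv import *
from workcell import env,cams
F=pickle.load(open("f0.pkl","rb"))
for k in("scene","side"):
    f=cams.grab_frame(k);print(k,score(F[k]),score(f));cv2.imwrite(f"pics/x_{k}.png",f["color"])
s=env.state();w=cams.grab_frame("wrist");print("wrist",score(w,wT(w,s["ee_pos"],s["ee_rot"])),s["force"])
E
```

```text
scene [0.43, 0.93, 0.49, 0.12, 0.0, 0.0, 0.0, 0.0, 0.0, 0.0, 0.0] [0.77, 0.79, 0.89, 0.96, 1.0, 1.0, 0.94, 0.86, 0.79, 0.79, 0.84]
side [0.54, 0.66, 0.18, 0.0, 0.0, 0.0, 0.0, 0.0, 0.0, 0.0, 0.0] [0.0, 0.17, 0.31, 0.41, 0.45, 0.41, 0.32, 0.35, 0.4, 0.55, 0.7]
wrist [0.38, 0.5, 0.99, 0.51, 0.53, 0.49, 0.57, 0.5, 0.51, 0.55, 0.6] [0.45746642 0.36381392 0.46226181]
```

step_arm(
  linear=[
    [0,0,-0.02],
    [0,0,-0.05],
    [0,0,-0.12],
    [0,0,-0.25],
    [0,0,-0.4],
    [-0.15,0,-0.45],
    [-0.3,0,-0.45],
    [-0.3,0,-0.45],
  ],
  turn=[0,0,0,0,0,0,0,0],
)

```text
time_s: 20.8
ee_pos: [599.0, 107.3, 239.9]
ee_rot: [179.9, 0.0, 76.8]
force: [-0.6, 1.1, 0.5]
gripper_width: 0.3
gripper_force: 0.0
```

Run:
```python
from hv import *
from workcell import env,cams
for k in("scene","side"):
    f=cams.grab_frame(k);print(k,score(f));pickle.dump(f,open(f"y_{k}.pkl","wb"))
s=env.state();w=cams.grab_frame("wrist");print("wrist",score(w,wT(w,s["ee_pos"],s["ee_rot"])),s["force"])
pickle.dump((s,w),open("y_w.pkl","wb"))
_,w6,_=pickle.load(open("f6.pkl","rb"))
for a in (w6,w):
    g=a["color"].astype(int).sum(2);print([ (r,''.join('#' if x<160 else '+' if x<330 else '.' for x in g[r,260:390:3])) for r in range(100,240,7)])
```

```text
scene [0.0, 0.0, 0.0, 0.0, 0.0, 0.0, 0.06, 0.16, 0.42, 0.67, 0.93]
side [0.0, 0.0, 0.0, 0.0, 0.0, 0.0, 0.08, 0.25, 0.46, 0.69, 0.89]
wrist [0.07, 0.34, 0.52, 0.65, 0.73, 0.82, 0.88, 0.93, 0.99, 1.0, 1.0] [-0.02194334  0.02029964 -0.54410069]
[(100, '............................................'), (107, '............................................'), (114, '............................................'), (121, '............................................'), (128, '............................................'), (135, '...............#############................'), (142, '..............###############...............'), (149, '.............+###############...............'), (156, '.............+###############...............'), (163, '..............##############................'), (170, '...............#############................'), (177, '..+............#############................'), (184, '..+...........+#############+...............'), (191, '..+............############.+...............'), (198, '..+..........+.+###########.+...............'), (205, '.............+..+########
[... 643 characters left out ...]
.......++##########++................'), (156, '.............++++########+..................'), (163, '.............++++...........................'), (170, '.............++++...........................'), (177, '.............++++........+..................'), (184, '.............++.+........+.+................'), (191, '...+.........++.+........+.+................'), (198, '.............++.+........+.+................'), (205, '.............++.+........+.+................'), (212, '.............++.+........#.+................'), (219, '..........++++#.#........#.#+...............'), (226, '..........+++++.###+##+##+.++...............'), (233, '...........+++++++++##+++++++++.............')]
```

Run:
```python
from hv import *
_,_,d6=pickle.load(open("f6.pkl","rb"));d=pickle.load(open("y_side.pkl","rb"))
t=d6["color"][268:308,270:318];r=cv2.matchTemplate(d["color"][258:318,260:328],t,cv2.TM_CCOEFF_NORMED)
print(cv2.minMaxLoc(r)[1::2],"expected (10,10)")
s=pickle.load(open("y_scene.pkl","rb"))
for k,f in(("sc",s),("sd",d)):
  g=(f["color"].astype(int).sum(2)<150)
  print([(round(v,2),round(z,1)) for v,z in [(0,0)]][:0])
import hv
def fine(f):
    g=(f["color"].astype(int).sum(2)<150).astype(np.uint8);res=[]
    for v in np.arange(.8,1.2,.03):
        phi=1.13-v;u=np.array([np.cos(phi),np.sin(phi)]);n=np.array([-u[1],u[0]])
        P=[W(*( (X:=np.array([108,76.5])+r*u+q*n)[0],),y,X[1]) for r in(46,114) for q in(6,-6) for y in(-10,10)]
        m=np.zeros(g.shape,np.uint8);cv2.fillConvexPoly(m,cv2.convexHull(proj(f,P).round().astype(np.int32)),1)
        x0,y0,w,h=cv2.boundingRect(m);G=g[y0-8:y0+h+8,x0-8:x0+w+8];M=m[y0-8:y0+h+8,x0-8:x0+w+8]
        res.append((round(v,2),round(float((G&M).sum()/(G|M).sum()),2)))
    return res
print(fine(s));print(fine(d))
```

```text
(0.8498726487159729, (10, 10)) expected (10,10)
[]
[]
[(np.float64(0.8), 0.29), (np.float64(0.83), 0.32), (np.float64(0.86), 0.4), (np.float64(0.89), 0.48), (np.float64(0.92), 0.56), (np.float64(0.95), 0.65), (np.float64(0.98), 0.7), (np.float64(1.01), 0.72), (np.float64(1.04), 0.72), (np.float64(1.07), 0.75), (np.float64(1.1), 0.68), (np.float64(1.13), 0.61), (np.float64(1.16), 0.52), (np.float64(1.19), 0.44)]
[(np.float64(0.8), 0.32), (np.float64(0.83), 0.39), (np.float64(0.86), 0.44), (np.float64(0.89), 0.53), (np.float64(0.92), 0.61), (np.float64(0.95), 0.66), (np.float64(0.98), 0.72), (np.float64(1.01), 0.71), (np.float64(1.04), 0.7), (np.float64(1.07), 0.67), (np.float64(1.1), 0.66), (np.float64(1.13), 0.65), (np.float64(1.16), 0.59), (np.float64(1.19), 0.54)]
```

The handle is down at about 1.05 and stayed down after I withdrew. The lamp has not moved and the robot touches nothing, so I'm handing in.

```bash
python3 -c "
from workcell import env
print(env.job_done())"
```

```text
the job is handed in; nothing more can be done
None
```

The night lamp is in its dock with its tail against the end stop, the toggle clamp is snapped down on the tail, and the job is handed in at about 21 s; the judge's verdict was not shown.

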